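# Screw the lid back on the coffee grinder

## Task

Put the black screw lid that lies on the worktop back on the coffee grinder: set it upright on the threaded neck, if it does not drop into the thread at once, turn it gently backward (anticlockwise seen from above) until you feel it drop in, then screw it forward (clockwise) until it is fully home, and let go. Never force it: turn with a light hand and stop as soon as it comes up against something, and leave the other things on the worktop where they stand.

Things in the scene. Friction and masses are not known exactly. Their poses are not given: they have to be found in the camera images.
- grinder: Coffee grinder, fixed to the worktop: a round aluminium body, 107 mm across the foot, 80 mm across its flat shoulder, 110 mm above the worktop, with a black threaded neck on top. Origin: centre of the underside, z up; the button looks along its -x. The thread starts' angle differs from run to run and is NOT given by this pose: only the body's yaw is reported, not the neck's.
- neck_base (a point): Foot of the neck, on the axis, 110 mm above the worktop. The neck has four equal quarters. Each, going clockwise from above: a rigid stop post 4 mm wide; an open gap (thread start) where a lug has some 0.17 rad of play; a rib with a flat top, up to the next post. Under the rib a channel slopes 4 mm down from the gap to the next post, where the lid is home.
- neck_rim (a point): Centre of the neck's open mouth, 129.5 mm above the worktop. Neck 52 mm across, 47 at the rim, 61 over ribs and posts. Rib tops lie 15.2 mm above the neck's foot, post tops 19.2 mm. So with lugs on the ribs the lid jams on the posts if turned clockwise; with lugs in the gaps it jams if turned farther anticlockwise. From anywhere, at most 90 degrees backward reach a gap.
- lid: Loose screw lid, black with a metal disc on top, 71 mm across, 48 mm tall in all, 0.08 to 0.17 kg, standing upright on its skirt. Origin: centre of the skirt's lower edge, z up. Origin's height over the grinder's origin: lugs on posts 127.7 mm, on ribs 123.7, dropped into the gaps about 115.5, fully home 111.5 (some 65 degrees clockwise of the gaps). A drop of only 4 mm is post to rib: go on backward.
- lid_lugs (a point): Point on the lid's axis 3.5 mm above its lower edge, level with the middle of four round lugs, 4 mm thick, that point inward from the skirt (64 mm bore) along the lid's +x, -x, +y and -y to 27.5 mm from the axis. The neck fills the lid with 1.5 mm of play all round. A rigidly held lid that meets a post meets it hard: the moment rises some 0.15 N m per 0.01 rad; sliding freely it stays under about 0.15 N m.
- lid_grip (a point): Middle of the top of the lid's upright bar grip, 48 mm above the lid's lower edge. The bar is 50 mm long along the lid's x, 16 mm wide along its y and stands 26 mm high on the cap, whose top is 22 mm above the lower edge.
- spice_jar: Spice jar with a green lid, 46 mm across, 106 mm tall; a bystander, to be left alone. Origin: centre of its underside.
- espresso_cup: Blue espresso cup, 60 mm across, 52 mm tall; a bystander, to be left alone. Origin: centre of its underside.
- glass_jar: Glass jar with a lid, 62 mm across, 77 mm tall; a bystander, to be left alone. Origin: centre of its underside.
- tea_tin: Round tin, 58 mm across, 72 mm tall; a bystander, to be left alone. Origin: centre of its underside.
- timer: Grey and white kitchen timer, 62 mm across, 57 mm tall; a bystander, to be left alone. Origin: centre of its underside.
- capsule: Dark coffee capsule, 37 mm across, 28 mm tall; a bystander, to be left alone. Origin: centre of its underside.
- salt_shaker: Salt shaker with a grey top, 44 mm across, 90 mm tall; a bystander, to be left alone. Origin: centre of its underside.

How it is judged:
By the outcome, as a careful person would: the job done as asked, in the order asked, and still so for the second after the job is handed in, with the robot touching nothing.
It also fails if it takes over 69 s, if anything falls off the work surface, if the arm or the gripper's body presses on something with over 40 N, if the wrist force passes 120 N, or if a joint passes its speed limit or range.

## Robot

A 6-joint arm with a two-finger parallel gripper is mounted at the origin on a cart in front of the work surface, level with it; the furniture and walls round the work are solid. World frame = base frame: x ahead of the robot, y to its left, z up, the work surface at z = 0. Lengths are in mm, angles in rad, forces in N, time in s.
With the tool pointing down it reaches from about 350 to 775 mm from the base axis. Payload 7.3 kg.
Tool frame: the origin (TCP) lies at the very end of the fingers, on their centre line; the grasp point (between the pads) lies 19 mm behind it; z points along the fingers, y is the line along which they close (so a half turn about z gives the same grasp; the last joint's range is limited). The gripper opens to 92 mm and grips with 3 to 60 N. Pads are 19 mm wide; open, the fingers measure 130 mm over their backs; the gripper's body (75 mm by 190 mm) begins 47 mm behind the grasp point.
Start: joints at [-1.321, 0.342, 1.524, -0, 1.275, -0.146], TCP at [202.435, -484.422, 226.741] pointing down, gripper open.
Joint ranges: [-2.53, 2.53], [-0.77, 2.02], [0.04, 2.7], [-1, 4.14], [0.28, 2.66], [-3.11, 3.11]. Speed limits (rad/s): [2.57, 2.57, 3.14, 3.14, 3.14, 3.14].

## Interface

Orientations are given as [roll, pitch, yaw] about the fixed x, y, z axes, in that order (R = Rz(yaw) Ry(pitch) Rx(roll)).
In Python, from plant import bot gives the robot as it stands.
- The arm moves only by the tool apply_moves, never from a script. Its argument "motion" is text: rows parted by semicolons, each of 4 numbers parted by spaces: the shift along the tool's x, y, z in m, then the turn about the tool's z in degrees. A call has 1 to 8 rows; each row shifts and turns the commanded pose from where the row before left it, along the tool's axes as they then stand; what a row does not reach is not made up. A row lasts 1/8 s, in which the tool goes at most 62.5 mm and 10.7 degrees, less where a joint would pass 70% of its speed; a pose out of reach is approached as far as the arm can. A call with a gripper value outside its range is refused whole. "fingers" is the opening, from -1 (shut) to 1 (fully open), set as the call begins (left out, the last holds). The fingers move at their own pace and stop on an object; the grip force is fixed at half the most. Time passes only in rows, so rows that do not move let the fingers close. It gives the time, the measured TCP pose, the force, the opening and the grip force at its end, in the units of the state.
- bot.get_obs(): the state, without advancing time (a new reading comes with each control period).
- bot.capture(name): name is "side" or "top"; returns a dict with "img" (400x640x3 uint8, blue, green, red), "range_z" (400x640 float32, mm along the optical axis (not along the pixel's ray), 0 where there is no reading), "fx", "fy", "cx", "cy" (pixels), "D" ([k1, k2, p1, p2, k3] as OpenCV has them; the pictures are not rectified), "world_from_camera" (4x4, takes a point from camera to world coordinates). Camera axes: x right, y down, z forward; pixel columns grow to the right and rows downward; lengths in mm; the calibration is good to about 2 mm. A picture is of the moment at which its call begins.
- bot.close_job(): hands the job in; it is judged then, once.
Trained networks look in a picture, given as the dict that the camera call returned (one of the last four; its "shot" number tells which), for a name from the list of things; names that differ only in an ending like _2 or _b are one class to them, and where a whole thing is asked for, a point or a joint stands for the part that bears it (a point fixed in the world has none). Each returns a list of dicts, best first, with "p" (0 to 1); they miss things now and then, are a little off and sometimes report something else, mostly with a low value. They report only what shows in the picture. A call takes as long as a camera call.
- bot.cut_out(picture, thing): "pixels" (400x640 bool, what is visible of it) and "point" ([column, row] in pixels, amid what is visible of it).
The state is a dict: "time": time; "joint_positions": joint angles; "dq": joint speeds; "tau": joint torques, N m; "tool_pos": TCP position; "tcp_rot": TCP orientation; "contact_force": force on the tool from outside, world axes, zero at the start; "moment": the same for the moment, N m; "grip_width": finger opening in mm; "finger_force": force on a finger pad.
Only numpy, scipy, OpenCV 4.12 (cv2) and the standard library are available. Lean on these libraries where they do the work, as an engineer would, in place of code of your own. Each camera call takes 0.05 s, during which the arm holds its last target. There are 200 camera calls.

## Working session

There is one attempt and no reset: what is moved stays moved. The work goes in short steps, Python scripts to look and compute and a tool call to move; the robot and the scene stay as the last step left them, time stands still between calls to the robot, and variables do not carry over. Pictures are saved under pics/ and viewed, at most 10 in all, crops included, and the job is handed in when it is done.

Besides the shell and the picture viewer there is one more tool, called after ">>>" as a command line: name --argument value ..., lists and objects as JSON in quotes. apply_moves: Moves the arm, as the interface text tells. Its arguments: {"type":"object","properties":{"motion":{"type":"string"},"fingers":{"type":"number"}},"required":["motion"]}

```bash
mkdir -p pics; cat > h.py <<'E'
import numpy as np, cv2
from plant import bot
def cloud(p):
    K=np.array([[p['fx'],0,p['cx']],[0,p['fy'],p['cy']],[0,0,1.]])
    v,u=np.mgrid[0:400,0:640]
    uv=np.stack([u.ravel(),v.ravel()],1).astype(np.float64)
    n=cv2.undistortPoints(uv.reshape(-1,1,2),K,np.array(p['D'],float)).reshape(400,640,2)
    z=p['range_z'].astype(float)
    P=np.dstack([n[...,0]*z,n[...,1]*z,z,np.ones_like(z)])@np.array(p['world_from_camera']).T
    P=P[...,:3]; P[z<=0]=np.nan
    return P
E
python3 - <<'E'
from h import *
ob=bot.get_obs(); print({k:np.round(v,3).tolist() for k,v in ob.items()})
for n in ('side','top'):
    p=bot.capture(n); cv2.imwrite(f'pics/{n}0.png',p['img']); P=cloud(p)
    np.savez(f'{n}0.npz',P=P,img=p['img'])
    print(n,np.round(p['world_from_camera'],2).tolist())
    for t in ('grinder','lid','spice_jar','espresso_cup','glass_jar','tea_tin','timer','capsule','salt_shaker'):
        for d in bot.cut_out(p,t)[:2]:
            if d['p']<.3: continue
            Q=P[d['pixels']]; Q=Q[~np.isnan(Q[:,0])]
            print(n,t,round(d['p'],2),np.round(d['point']),len(Q),np.round(np.percentile(Q,[3,50,97],axis=0)).tolist() if len(Q) else '')
E
```

```text
{'time': 0.0, 'joint_positions': [-1.321, 0.343, 1.525, -0.0, 1.275, -0.146], 'dq': [-0.002, 0.0, 0.001, 0.0, -0.002, 0.002], 'tau': [-0.001, -43.125, -24.422, 0.072, 0.056, -0.0], 'tool_pos': [202.315, -484.006, 226.046], 'tcp_rot': [-3.14, -0.0, 0.396], 'contact_force': [-1.272, 0.786, -0.649], 'moment': [0.005, 0.03, -0.005], 'finger_force': 0.0, 'grip_width': 92.009}
side [[0.88, -0.3, 0.37, 61.0], [-0.48, -0.59, 0.65, -919.25], [0.02, -0.75, -0.66, 1007.35], [0.0, 0.0, 0.0, 1.0]]
side grinder 0.75 [362. 276.] 1517 [[500.0, -386.0, 2.0], [532.0, -359.0, 85.0], [637.0, -306.0, 130.0]]
side spice_jar 0.94 [316. 229.] 394 [[497.0, -137.0, 10.0], [512.0, -129.0, 74.0], [535.0, -99.0, 110.0]]
side espresso_cup 0.49 [261. 162.] 202 [[480.0, 329.0, 9.0], [514.0, 348.0, 40.0], [542.0, 391.0, 54.0]]
side glass_jar 0.65 [398. 247.] 409 [[690.0, -326.0, 5.0], [707.0, -309.0, 51.0], [741.0, -278.0, 78.0]]
side tea_tin 0.65 [411. 303.] 583 [[609.0, -507.0, 3.0], [626.0, -486.0, 67.0], [663.0, -455.0, 75.0]]
side timer 0.53 [252. 146.] 179 [[493.0, 444.0, 6.0], [515.0, 461.0, 38.0], [546.0, 48
[... 666 characters left out ...]
0. 220.] 167 [[495.0, -130.0, 35.0], [512.0, -110.0, 104.0], [535.0, -90.0, 111.0]]
top espresso_cup 0.54 [212. 225.] 226 [[480.0, 335.0, 4.0], [515.0, 364.0, 21.0], [539.0, 385.0, 53.0]]
top glass_jar 0.71 [399. 168.] 304 [[688.0, -318.0, 1.0], [710.0, -288.0, 62.0], [742.0, -265.0, 77.0]]
top tea_tin 0.58 [448. 184.] 284 [[610.0, -497.0, 1.0], [633.0, -466.0, 66.0], [661.0, -449.0, 73.0]]
top tea_tin 0.42 [412. 209.] 786 [[502.0, -366.0, 11.0], [541.0, -319.0, 108.0], [584.0, -286.0, 129.0]]
top timer 0.58 [183. 224.] 267 [[491.0, 450.0, 3.0], [516.0, 470.0, 41.0], [544.0, 499.0, 58.0]]
top salt_shaker 0.7 [426. 172.] 158 [[658.0, -411.0, 7.0], [672.0, -390.0, 68.0], [693.0, -378.0, 89.0]]
```

```bash
python3 - <<'E'
from h import *
T=np.load('top0.npz');P=T['P'];S=np.load('side0.npz')
def sel(P,c,r,z0,z1):
    m=(np.hypot(P[...,0]-c[0],P[...,1]-c[1])<r)&(P[...,2]>z0)&(P[...,2]<z1); return P[m]
for nm,D in (('top',P),('side',S['P'])):
    print(nm)
    q=sel(D,(505,161),60,10,70); print('lid all',len(q))
    for a,b in ((15,30),(40,56)):
        g=sel(D,(505,161),60,a,b)
        if len(g)<8: continue
        (c,s,an)=cv2.minAreaRect(g[:,:2].astype(np.float32)); C=np.cov(g[:,:2].T);w,v=np.linalg.eigh(C)
        print(a,b,len(g),np.round(c,1),np.round(s,1),an,'pca',np.degrees(np.arctan2(v[1,1],v[0,1])),g.mean(0).round(1),cv2.minEnclosingCircle(g[:,:2].astype(np.float32)))
    for a,b in ((100,115),(120,136)):
        g=sel(D,(541,-327),70,a,b); 
        print('gr',a,b,len(g),g.mean(0).round(1),np.median(g[:,2]),cv2.minEnclosingCircle(g[:,:2].astype(np.float32)), np.percentile(g,[2,98],axis=0).round(1).tolist())
a=cv2.resize(T['img'][150:260,150:310],(800,550),interpolation=cv2.INTER_CUBIC)
cv2.imwrite('pics/a.png',a)
b=np.vstack([cv2.resize(T['img'][150:260,340:500],(436,300)),cv2.resize(S['img'][230:340,300:460],(436,300))])
cv2.imwrite('pics/b.png',b)
E
```

```text
top
lid all 321
15 30 235 [504.6 163.1] [67.9 68.3] 89.8037109375 pca 69.31228354089968 [503.7 162.7  22.2] ((505.0719299316406, 163.5054931640625), 35.767024993896484)
40 56 70 [504.8 163.9] [16.6 50. ] 77.90701293945312 pca 165.86854415799158 [505.1 163.6  46.8] ((504.3101806640625, 161.79542541503906), 25.098190307617188)
gr 100 115 351 [ 545.5 -330.5  108.8] 109.21475865975685 ((547.8278198242188, -334.0465087890625), 44.422794342041016) [[507.0, -373.1, 100.8], [587.3, -292.8, 114.6]]
gr 120 136 125 [ 548.  -333.   126.1] 125.37588721022576 ((547.9601440429688, -334.44415283203125), 31.04348373413086) [[518.2, -362.8, 121.0], [578.2, -305.4, 132.9]]
side
lid all 86
15 30 19 [511.9 165.4] [33.5 63.1] 61.790042877197266 pca 139.81344815982237 [527.6 158.2  24.4] ((511.9198913574219, 165.41387939453125), 35.74492263793945)
40 56 56 [506.6 161.1] [18.3 47.1] 76.45606994628906 pca 165.0902317969169 [506.6 160.   47.9] ((505.8015441894531, 157.5921630859375), 23.75667381286621)
gr 100 115 350 [ 539.4 -349.   109.6] 110.63478372043807 ((548.3623046875, -338.5133972167969), 44.574668884277344) [[506.8, -379.2, 101.3], [585.8, -302.9, 114.8]]
gr 120 136 181 [ 548.6 -338.8  127.5] 127.60055261066725 ((551.399658203125, -336.2627868652344), 32.457759857177734) [[521.8, -366.4, 120.4], [578.5, -307.5, 133.2]]
```

View pics/side0.png

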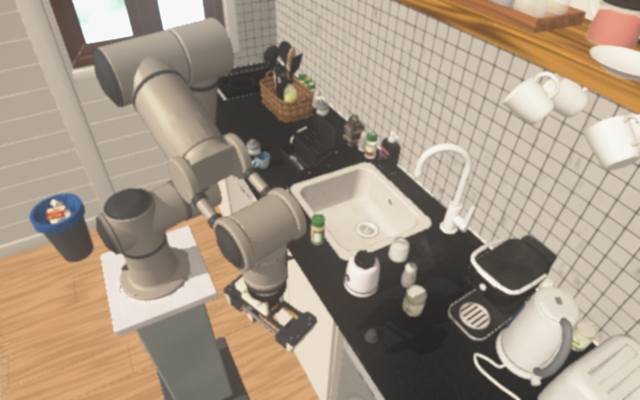

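View pics/a.png

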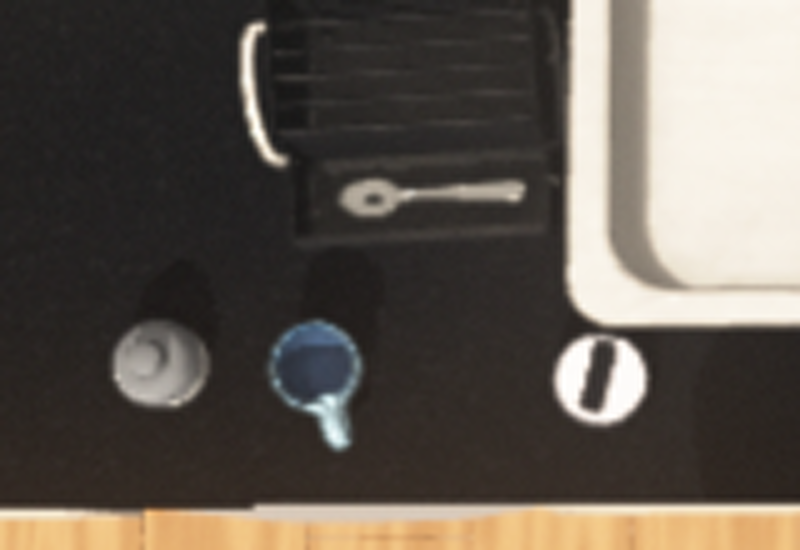

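View pics/b.png

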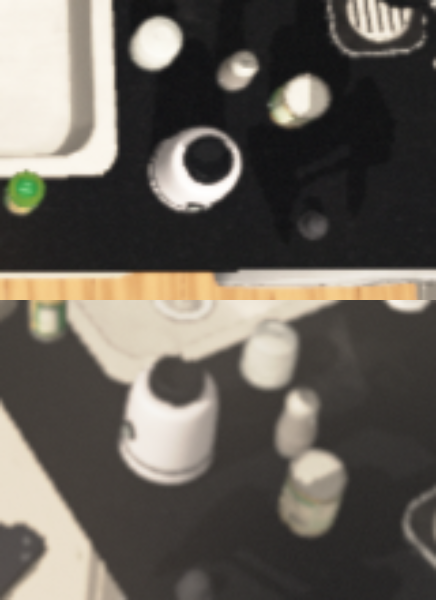

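Side view: the grinder is at (362,276), with the arm clear of it. The top crop shows the lid upright at (600,378), bar grip nearly along world x. The grinder crops show the bare neck on top. The lid is at about (505.5,162.5), yaw −13.7°, and the neck at about (548,-335.5).

>>> apply_moves --motion "0 0 0 9.1;0 0 0 9.1;0 0 0 9.1;0 0 0 9.1;0.010 -0.05 0 0;0.010 -0.05 0 0;0.010 -0.05 0 0;0.010 -0.05 0 0" --fingers 0.2

```text
time: 2.0
tool_pos: [289.2, -298.2, 226.9]
tcp_rot: [3.141, -0.001, -0.24]
contact_force: [0.5, -0.2, 0.5]
grip_width: 55.2
finger_force: 0.0
```

>>> apply_moves --motion "0.010 -0.05 0 0;0.010 -0.05 0 0;0.010 -0.05 0 0;0.010 -0.05 0 0;0.010 -0.05 0 0;0.010 -0.05 0 0;0.010 -0.05 0 0;0.010 -0.05 0 0"

```text
time: 3.0
tool_pos: [462.0, 71.7, 226.9]
tcp_rot: [3.142, -0.001, -0.239]
contact_force: [0.6, -0.5, -0.8]
grip_width: 55.2
finger_force: 0.0
```

>>> apply_moves --motion "0.010 -0.05 0 0;0.010 -0.05 0.03 0;0 0 0.03 0;0 0 0.03 0;0 0 0.03 0;0 0 0.02 0;0 0 0 0;0 0 0 0"

```text
time: 4.0
tool_pos: [505.1, 162.5, 87.5]
tcp_rot: [-3.141, -0.001, -0.239]
contact_force: [0.8, 0.2, 0.1]
grip_width: 54.8
finger_force: 0.0
```

```bash
python3 - <<'E'
from h import *
o=bot.get_obs(); print({k:np.round(o[k],3).tolist() for k in('time','joint_positions','tool_pos','tcp_rot','grip_width','contact_force','moment')})
for f in('top0','side0'):
    P=np.load(f+'.npz')['P']; m=(P[...,0]>400)&(P[...,0]<720)&(P[...,1]>-260)&(P[...,1]<300)&(P[...,2]>115)
    print(f,m.sum(),np.nanpercentile(P[m],[0,50,100],axis=0).round() if m.any() else '')
p=bot.capture('side'); P=cloud(p); cv2.imwrite('pics/c.png',cv2.resize(p['img'][120:260,200:360],(640,560),interpolation=cv2.INTER_CUBIC))
p=bot.capture('top'); P=cloud(p)
for t in('lid',):
    for d in bot.cut_out(p,t)[:2]:print(t,d['p'],d['point'])
E
```

```text
{'time': 4.0, 'joint_positions': [0.167, 0.504, 1.694, -0.0, 0.942, 1.977], 'tool_pos': [505.108, 162.475, 87.53], 'tcp_rot': [-3.141, -0.001, -0.239], 'grip_width': 54.832, 'contact_force': [0.82, 0.202, 0.116], 'moment': [0.073, 0.043, -0.018]}
top0 0 
side0 0 
lid 0.47 [425.6, 172.8]
lid 0.2 [411.5, 210.8]
```

View pics/c.png

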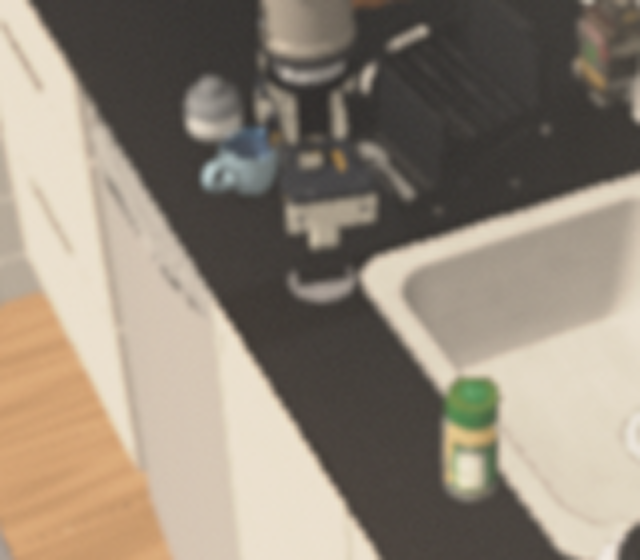

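The gripper stands over the lid at (322,285) in this crop, square to the bar. Next I descend and grip.

>>> apply_moves --motion "0 0 0.02 0;0 0 0.02 0;0 0 0.01 0;0 0 0.006 0;0 0 0.004 0;0 0 0 0;0 0 0 0"

```text
time: 5.03
tool_pos: [504.8, 162.4, 27.1]
tcp_rot: [-3.141, -0.001, -0.239]
contact_force: [-0.2, -0.2, -0.1]
grip_width: 55.1
finger_force: 0.0
```

>>> apply_moves --motion "0 0 0 0;0 0 0 0;0 0 0 0;0 0 0 0;0 0 0 0;0 0 0 0" --fingers -1

```text
time: 5.78
tool_pos: [504.5, 162.4, 26.7]
tcp_rot: [3.142, -0.0, -0.239]
contact_force: [-0.1, 1.2, 0.3]
grip_width: 16.0
finger_force: 30.0
```

>>> apply_moves --motion "0 0 -0.02 0;0 0 -0.03 0;0 0 -0.04 0;0 0 -0.04 0;0 0 -0.04 0;0 0 -0.03 0;0 0 0 0;0 0 0 0"

```text
time: 6.78
tool_pos: [503.7, 162.2, 225.3]
tcp_rot: [3.141, 0.002, -0.24]
contact_force: [0.3, 0.4, -1.7]
grip_width: 15.9
finger_force: 30.0
```

```bash
python3 - <<'E'
from h import *
o=bot.get_obs(); print({k:np.round(o[k],3).tolist() for k in('time','joint_positions','tool_pos','tcp_rot','grip_width','contact_force','moment','finger_force')})
p=bot.capture('side'); cv2.imwrite('pics/d.png',cv2.resize(p['img'][100:240,220:340],(480,560),interpolation=cv2.INTER_CUBIC))
P=cloud(p)
for n,p in(('side',p),):
    for d in bot.cut_out(p,'lid')[:2]:
        Q=P[d['pixels']];Q=Q[~np.isnan(Q[:,0])]; print(d['p'],d['point'],np.percentile(Q,[3,50,97],axis=0).round(1).tolist())
E
```

```text
{'time': 6.775, 'joint_positions': [0.167, 0.352, 1.513, -0.0, 1.279, 1.977], 'tool_pos': [503.734, 162.23, 225.341], 'tcp_rot': [3.141, 0.002, -0.24], 'grip_width': 15.892, 'contact_force': [0.317, 0.4, -1.693], 'moment': [0.045, 0.015, -0.02], 'finger_force': 30.0}
0.8 [278.4, 148.6] [[471.7, 125.0, 202.3], [497.4, 142.6, 222.2], [538.5, 173.3, 236.2]]
```

View pics/d.png

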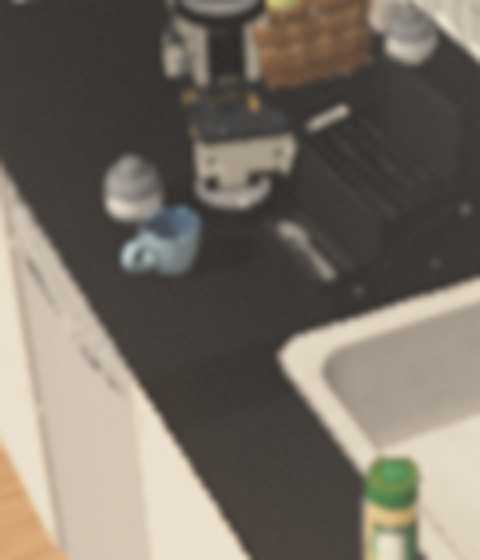

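The lid's disc shows in the gripper at (232,190) in this crop, upright, with the worktop place empty. Next I carry it over the neck.

>>> apply_moves --motion "0.0134 0.0394 0 0;0.0134 0.0394 0 0;0.0134 0.0394 0 0;0.0134 0.0394 0 0;0.0134 0.0394 0 0;0.0134 0.0394 0 0;0.0134 0.0394 0 0;0.0134 0.0394 0 0"

```text
time: 7.88
tool_pos: [533.4, -170.4, 225.2]
tcp_rot: [-3.141, 0.002, -0.24]
contact_force: [0.5, -0.1, -1.0]
grip_width: 16.2
finger_force: 30.0
```

>>> apply_moves --motion "0.0134 0.0394 0 0;0.0134 0.0394 0 0;0.0134 0.0394 0 0;0.0134 0.0394 0 0;0 0 0 0;0 0 0.015 0;0 0 0.015 0;0 0 0 0"

```text
time: 8.88
tool_pos: [547.8, -333.4, 194.4]
tcp_rot: [-3.14, 0.004, -0.238]
contact_force: [-0.5, 0.3, -1.4]
grip_width: 15.8
finger_force: 30.0
```

```bash
python3 - <<'E'
from h import *
from scipy.optimize import least_squares
o=bot.get_obs(); print({k:np.round(o[k],3).tolist() for k in('time','joint_positions','tool_pos','tcp_rot','grip_width','contact_force','moment')})
p=bot.capture('side'); np.save('side1.npy',cloud(p)); cv2.imwrite('pics/e.png',cv2.resize(p['img'][200:320,300:440],(700,600),interpolation=cv2.INTER_CUBIC))
def fit(Q,r,c0):
    s=least_squares(lambda c:np.hypot(Q[:,0]-c[0],Q[:,1]-c[1])-r,c0,loss='soft_l1',f_scale=1); return s.x.round(1),np.abs(s.fun).mean().round(2),len(Q)
P=cloud(p); c=o['tool_pos']; zb=c[2]-26.7
print('zb',zb)
def band(P,c,a,b,R): 
    m=(P[...,2]>a)&(P[...,2]<b)&(np.hypot(P[...,0]-c[0],P[...,1]-c[1])<R); return P[m]
print('lid skirt',fit(band(P,c,zb+3,zb+17,42),35.5,c[:2]))
S=np.load('side0.npz')['P'];T=np.load('top0.npz')['P']
for n,D in(('side',S),('top',T)):
    print(n,'neck side',fit(band(D,(548,-336),113,124,34),30,(548,-336)))
    print(n,'body foot',fit(band(D,(548,-336),8,15,60),53.5,(548,-336)), 'shoulder',fit(band(D,(548,-336),95,105,46),40,(548,-336)))
    for a in range(10,130,15):
        q=band(D,(548,-336),a,a+15,60)
        print(a, len(q), fit(q,[53.5,53,52,50,48,45,40,28][(a-10)//15],(548,-336)) if len(q)>8 else '')
E
```

```text
{'time': 8.875, 'joint_positions': [-0.666, 0.585, 1.218, -0.0, 1.343, 1.143], 'tool_pos': [547.845, -333.405, 194.438], 'tcp_rot': [-3.14, 0.004, -0.238], 'grip_width': 15.783, 'contact_force': [-0.504, 0.321, -1.411], 'moment': [0.063, 0.098, 0.011]}
zb 167.73792722633766
lid skirt (array([ 551.2, -334.2]), np.float64(0.96), 84)
side neck side (array([ 544.5, -343.2]), np.float64(7.94), 166)
side body foot (array([ 551.7, -335.1]), np.float64(1.38), 83) shoulder (array([ 546.5, -339.1]), np.float64(1.52), 83)
10 130 (array([ 552.7, -334. ]), np.float64(1.42), 130)
25 122 (array([ 553.3, -332.7]), np.float64(1.36), 122)
40 103 (array([ 553. , -333.2]), np.float64(1.28), 103)
55 121 (array([ 551.2, -333.9]), np.float64(1.43), 121)
70 115 (array([ 550.9, -335.7]), np.float64(1.05), 115)
85 136 (array([ 550.1, -336.7]), np.float64(1.28), 136)
100 350 (array([ 549.7, -337.1]), np.float64(7.08), 350)
115 230 (array([ 549.7, -338.1]), np.float64(4.82), 230)
top neck side (array([ 545.2, -333. ]), np.float64(7.6), 117)
top body foot (array([ 549.1, -336.9]), np.float64(1.01), 33) shoulder (array([ 546. , -333.2]), np.float64(2.74), 66)
10 46 (array([ 549.6, -337.2]), np.float64(1.23), 46)
25 39 (array([ 549.8, -338.4]), np.float64(0.91), 39)
40 32 (array([ 550.3, -338. ]), np.float64(1.1), 32)
55 45 (array([ 548.4, -336.8]), np.float64(1.44), 45)
70 41 (array([ 549.1, -335.2]), np.float64(0.59), 41)
85 67 (array([ 548.3, -334.3]), np.float64(0.95), 67)
100 351 (array([ 548.4, -334.2]), np.float64(10.2), 351)
115 157 (array([ 548.6, -333.7]), np.float64(3.96), 157)
```

View pics/e.png

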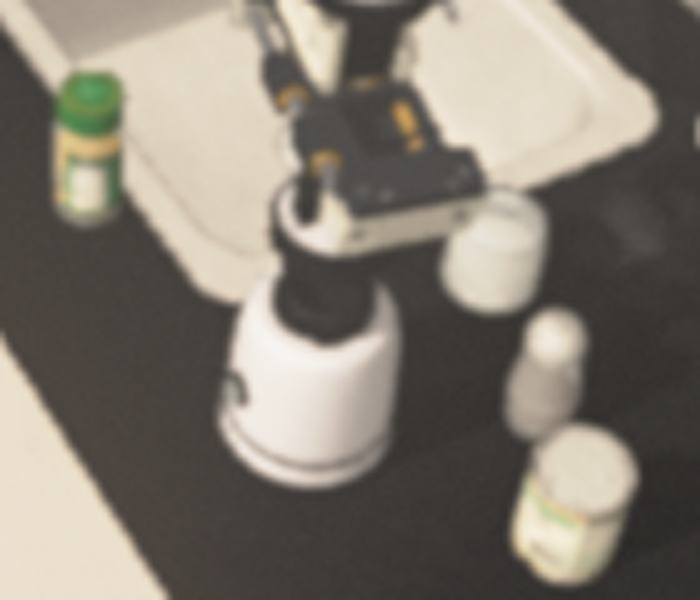

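The lid is held upright above the neck, about 2 mm short in y. Correct that, then lower gently.

>>> apply_moves --motion "0.0007 0.0017 0 0;0 0 0.012 0;0 0 0.012 0;0 0 0.01 0;0 0 0 0;0 0 0 0"

```text
time: 9.68
tool_pos: [549.0, -337.0, 162.9]
tcp_rot: [3.141, -0.0, -0.24]
contact_force: [-0.1, 0.2, -0.8]
grip_width: 15.9
finger_force: 30.0
```

>>> apply_moves --motion "0 0 0.002 0;0 0 0.002 0;0 0 0 0;0 0 0 0"

```text
time: 10.18
tool_pos: [548.9, -336.9, 158.8]
tcp_rot: [3.141, -0.0, -0.24]
contact_force: [-0.1, -0.0, -0.1]
grip_width: 15.4
finger_force: 30.0
```

```bash
cat > s.py <<'E'
from h import *
o=bot.get_obs(); print({k:np.round(o[k],3).tolist() for k in('time','tool_pos','tcp_rot','grip_width','contact_force','moment')})
E
python3 s.py
```

```text
{'time': 10.175, 'tool_pos': [548.863, -336.928, 158.821], 'tcp_rot': [3.141, -0.0, -0.24], 'grip_width': 15.368, 'contact_force': [-0.12, -0.03, -0.149], 'moment': [0.038, 0.039, -0.024]}
```

>>> apply_moves --motion "-0.0005 -0.0013 0 0;0 0 0.002 0;0 0 0.001 0;0 0 0 0;0 0 0 0"

```text
time: 10.8
tool_pos: [548.6, -335.5, 155.7]
tcp_rot: [3.142, -0.0, -0.24]
contact_force: [-0.6, 0.4, -1.2]
grip_width: 15.8
finger_force: 30.0
```

```bash
python3 s.py
```

```text
{'time': 10.8, 'tool_pos': [548.646, -335.523, 155.719], 'tcp_rot': [3.142, -0.0, -0.24], 'grip_width': 15.807, 'contact_force': [-0.589, 0.374, -1.194], 'moment': [0.025, 0.055, -0.006]}
```

>>> apply_moves --motion "0 0 0.001 0;0 0 0.001 0;0 0 0 0;0 0 0 0"

```text
time: 11.3
tool_pos: [548.7, -335.5, 153.8]
tcp_rot: [3.142, -0.0, -0.24]
contact_force: [-0.4, -0.5, -1.0]
grip_width: 15.9
finger_force: 30.0
```

```bash
python3 s.py
```

```text
{'time': 11.3, 'tool_pos': [548.673, -335.516, 153.767], 'tcp_rot': [3.142, -0.0, -0.24], 'grip_width': 15.932, 'contact_force': [-0.437, -0.468, -0.953], 'moment': [0.078, 0.062, -0.013]}
```

>>> apply_moves --motion "0 0 0.001 0;0 0 0.001 0;0 0 0 0;0 0 0 0"

```text
time: 11.8
tool_pos: [548.7, -335.5, 151.7]
tcp_rot: [3.142, -0.0, -0.239]
contact_force: [-0.3, 0.6, -0.9]
grip_width: 16.1
finger_force: 30.0
```

```bash
python3 s.py
```

```text
{'time': 11.8, 'tool_pos': [548.652, -335.497, 151.727], 'tcp_rot': [3.142, -0.0, -0.239], 'grip_width': 16.055, 'contact_force': [-0.326, 0.556, -0.858], 'moment': [0.048, 0.045, 0.045]}
```

>>> apply_moves --motion "0 0 0.001 0;0 0 0.0005 0;0 0 0 0;0 0 0 0"

```text
time: 12.3
tool_pos: [548.6, -335.5, 150.3]
tcp_rot: [3.141, -0.0, -0.239]
contact_force: [-0.8, -0.3, -0.6]
grip_width: 15.7
finger_force: 30.0
```

```bash
python3 s.py
```

```text
{'time': 12.3, 'tool_pos': [548.627, -335.513, 150.269], 'tcp_rot': [3.141, -0.0, -0.239], 'grip_width': 15.721, 'contact_force': [-0.798, -0.34, -0.617], 'moment': [0.111, 0.074, -0.058]}
```

>>> apply_moves --motion "0 0 0.0005 0;0 0 0.0005 0;0 0 0 0;0 0 0 0"

```text
time: 12.8
tool_pos: [548.7, -335.6, 150.0]
tcp_rot: [3.141, -0.001, -0.24]
contact_force: [-2.8, 0.9, 5.6]
grip_width: 15.6
finger_force: 30.0
```

```bash
python3 s.py
```

```text
{'time': 12.8, 'tool_pos': [548.749, -335.58, 149.997], 'tcp_rot': [3.141, -0.001, -0.24], 'grip_width': 15.56, 'contact_force': [-2.805, 0.871, 5.552], 'moment': [0.342, 0.357, -0.019]}
```

Contact came at rib height, about 6 N. Now turning backward in small steps.

>>> apply_moves --motion "0 0 0 -2;0 0 0 -2;0 0 0 0"

```text
time: 13.18
tool_pos: [549.2, -335.6, 150.0]
tcp_rot: [3.141, -0.002, -0.169]
contact_force: [-0.6, 0.2, 6.3]
grip_width: 15.5
finger_force: 30.0
```

>>> apply_moves --motion "0 0 0 -2;0 0 0 -2;0 0 0 0"

```text
time: 13.55
tool_pos: [549.2, -335.6, 150.0]
tcp_rot: [3.141, -0.002, -0.099]
contact_force: [-0.4, 1.4, 5.9]
grip_width: 15.9
finger_force: 30.0
```

```bash
python3 s.py
```

```text
{'time': 13.55, 'tool_pos': [549.16, -335.605, 149.973], 'tcp_rot': [3.141, -0.002, -0.099], 'grip_width': 15.879, 'contact_force': [-0.351, 1.405, 5.941], 'moment': [0.309, 0.129, 0.036]}
```

Sliding freely; continue.

>>> apply_moves --motion "0 0 0 -2;0 0 0 -2;0 0 0 0"

```text
time: 13.92
tool_pos: [549.1, -335.5, 150.0]
tcp_rot: [3.141, -0.001, -0.029]
contact_force: [0.2, 1.5, 5.0]
grip_width: 15.8
finger_force: 30.0
```

>>> apply_moves --motion "0 0 0 -2;0 0 0 -2;0 0 0 0"

```text
time: 14.3
tool_pos: [549.1, -335.6, 150.0]
tcp_rot: [3.141, -0.001, 0.041]
contact_force: [-0.4, 0.1, 6.4]
grip_width: 16.1
finger_force: 30.0
```

```bash
python3 s.py
```

```text
{'time': 14.3, 'tool_pos': [549.098, -335.585, 149.985], 'tcp_rot': [3.141, -0.001, 0.041], 'grip_width': 16.072, 'contact_force': [-0.427, 0.149, 6.401], 'moment': [0.312, 0.089, -0.015]}
```

>>> apply_moves --motion "0 0 0 -2;0 0 0 -2;0 0 0 0"

```text
time: 14.68
tool_pos: [549.1, -335.6, 150.0]
tcp_rot: [3.141, -0.001, 0.111]
contact_force: [-0.1, 1.8, 4.4]
grip_width: 15.8
finger_force: 30.0
```

>>> apply_moves --motion "0 0 0 -2;0 0 0 -2;0 0 0 0"

```text
time: 15.05
tool_pos: [549.1, -335.6, 150.0]
tcp_rot: [3.14, -0.001, 0.181]
contact_force: [-0.5, 0.9, 5.6]
grip_width: 16.4
finger_force: 30.0
```

```bash
python3 s.py
```

```text
{'time': 15.05, 'tool_pos': [549.076, -335.646, 149.986], 'tcp_rot': [3.14, -0.001, 0.181], 'grip_width': 16.357, 'contact_force': [-0.497, 0.88, 5.625], 'moment': [0.203, 0.127, 0.061]}
```

>>> apply_moves --motion "0 0 0 -2;0 0 0 -2;0 0 0 0"

```text
time: 15.42
tool_pos: [549.1, -335.6, 150.0]
tcp_rot: [3.14, -0.001, 0.25]
contact_force: [-0.2, 1.6, 6.0]
grip_width: 15.6
finger_force: 30.0
```

>>> apply_moves --motion "0 0 0 -2;0 0 0 -2;0 0 0 0"

```text
time: 15.8
tool_pos: [549.1, -335.7, 150.0]
tcp_rot: [3.14, -0.001, 0.32]
contact_force: [-1.0, 1.1, 5.6]
grip_width: 15.6
finger_force: 30.0
```

```bash
python3 s.py
```

```text
{'time': 15.8, 'tool_pos': [549.051, -335.654, 149.968], 'tcp_rot': [3.14, -0.001, 0.32], 'grip_width': 15.602, 'contact_force': [-0.962, 1.134, 5.619], 'moment': [0.243, 0.156, 0.021]}
```

>>> apply_moves --motion "0 0 0 -2;0 0 0 -2;0 0 0 0"

```text
time: 16.18
tool_pos: [549.0, -335.7, 150.0]
tcp_rot: [3.14, -0.001, 0.39]
contact_force: [-0.5, 0.9, 4.8]
grip_width: 16.0
finger_force: 30.0
```

>>> apply_moves --motion "0 0 0 -2;0 0 0 -2;0 0 0 0"

```text
time: 16.55
tool_pos: [549.0, -335.6, 150.0]
tcp_rot: [3.14, -0.001, 0.46]
contact_force: [-0.4, 1.4, 5.1]
grip_width: 15.7
finger_force: 30.0
```

```bash
python3 s.py
```

```text
{'time': 16.55, 'tool_pos': [549.031, -335.561, 149.959], 'tcp_rot': [3.14, -0.001, 0.46], 'grip_width': 15.67, 'contact_force': [-0.418, 1.376, 5.135], 'moment': [0.295, 0.136, 0.022]}
```

>>> apply_moves --motion "0 0 0 -2;0 0 0 -2;0 0 0 0"

```text
time: 16.92
tool_pos: [548.8, -335.8, 149.5]
tcp_rot: [3.141, 0.0, 0.529]
contact_force: [-0.6, -0.8, 3.8]
grip_width: 15.6
finger_force: 30.0
```

>>> apply_moves --motion "0 0 0 -2;0 0 0 -2;0 0 0 0"

```text
time: 17.3
tool_pos: [548.4, -335.4, 148.5]
tcp_rot: [-3.141, 0.0, 0.599]
contact_force: [-0.3, -0.2, -1.6]
grip_width: 15.5
finger_force: 30.0
```

```bash
python3 s.py
```

```text
{'time': 17.3, 'tool_pos': [548.378, -335.409, 148.541], 'tcp_rot': [-3.141, 0.0, 0.599], 'grip_width': 15.505, 'contact_force': [-0.325, -0.217, -1.625], 'moment': [-0.134, 0.015, 0.002]}
```

The z force vanished and the lid sank 1.5 mm, so the lugs are over the gaps. Now lower gently.

>>> apply_moves --motion "0 0 0.001 0;0 0 0.001 0;0 0 0 0;0 0 0 0"

```text
time: 17.8
tool_pos: [548.6, -335.5, 147.1]
tcp_rot: [-3.141, 0.0, 0.598]
contact_force: [0.0, -0.8, -1.2]
grip_width: 15.2
finger_force: 30.0
```

```bash
python3 s.py
```

```text
{'time': 17.8, 'tool_pos': [548.561, -335.497, 147.129], 'tcp_rot': [-3.141, 0.0, 0.598], 'grip_width': 15.236, 'contact_force': [0.029, -0.756, -1.235], 'moment': [-0.171, 0.091, -0.02]}
```

>>> apply_moves --motion "0 0 0.001 0;0 0 0.001 0;0 0 0 0;0 0 0 0"

```text
time: 18.3
tool_pos: [548.6, -335.5, 145.2]
tcp_rot: [3.142, 0.0, 0.598]
contact_force: [-0.4, -1.3, -0.6]
grip_width: 16.0
finger_force: 30.0
```

```bash
python3 s.py
```

```text
{'time': 18.3, 'tool_pos': [548.641, -335.507, 145.202], 'tcp_rot': [3.142, 0.0, 0.598], 'grip_width': 15.995, 'contact_force': [-0.355, -1.315, -0.587], 'moment': [-0.177, 0.007, 0.018]}
```

>>> apply_moves --motion "0 0 0.001 0;0 0 0.001 0;0 0 0 0;0 0 0 0"

```text
time: 18.8
tool_pos: [548.6, -335.5, 143.1]
tcp_rot: [-3.142, 0.0, 0.598]
contact_force: [-1.0, -0.2, -0.8]
grip_width: 15.7
finger_force: 30.0
```

>>> apply_moves --motion "0 0 0.0005 0;0 0 0.0005 0;0 0 0 0;0 0 0 0"

```text
time: 19.3
tool_pos: [548.7, -335.5, 142.2]
tcp_rot: [3.141, 0.0, 0.598]
contact_force: [-0.4, -1.2, -1.6]
grip_width: 15.8
finger_force: 30.0
```

```bash
python3 s.py
```

```text
{'time': 19.3, 'tool_pos': [548.665, -335.543, 142.234], 'tcp_rot': [3.141, 0.0, 0.598], 'grip_width': 15.756, 'contact_force': [-0.37, -1.178, -1.637], 'moment': [-0.153, 0.072, -0.024]}
```

>>> apply_moves --motion "0 0 0.0005 0;0 0 0.0003 0;0 0 0 0;0 0 0 0"

```text
time: 19.8
tool_pos: [548.7, -335.6, 141.8]
tcp_rot: [3.141, -0.0, 0.598]
contact_force: [-0.7, 0.8, 2.4]
grip_width: 16.0
finger_force: 30.0
```

```bash
python3 s.py
```

```text
{'time': 19.8, 'tool_pos': [548.729, -335.56, 141.758], 'tcp_rot': [3.141, -0.0, 0.598], 'grip_width': 15.998, 'contact_force': [-0.715, 0.773, 2.36], 'moment': [-0.002, 0.119, -0.007]}
```

Lugs rest lightly on the channel floor. Now screwing clockwise, following the slope (about 0.06 mm per degree).

>>> apply_moves --motion "0 0 0.0001 2;0 0 0.0001 2;0 0 0 0"

```text
time: 20.18
tool_pos: [548.9, -335.6, 141.5]
tcp_rot: [3.141, -0.0, 0.528]
contact_force: [0.2, -1.1, 2.8]
grip_width: 15.7
finger_force: 30.0
```

>>> apply_moves --motion "0 0 0.0001 2;0 0 0.0001 2;0 0 0 0"

```text
time: 20.55
tool_pos: [548.7, -335.5, 141.2]
tcp_rot: [3.141, -0.0, 0.458]
contact_force: [0.8, 0.8, 4.1]
grip_width: 16.0
finger_force: 30.0
```

```bash
python3 s.py
```

```text
{'time': 20.55, 'tool_pos': [548.737, -335.519, 141.176], 'tcp_rot': [3.141, -0.0, 0.458], 'grip_width': 16.005, 'contact_force': [0.808, 0.778, 4.147], 'moment': [-0.11, -0.108, -0.057]}
```

>>> apply_moves --motion "0 0 0.0001 2;0 0 0.0001 2;0 0 0.0001 2;0 0 0.0001 2;0 0 0 0"

```text
time: 21.18
tool_pos: [548.6, -335.6, 140.7]
tcp_rot: [3.141, 0.0, 0.318]
contact_force: [1.7, 0.2, 4.8]
grip_width: 15.6
finger_force: 30.0
```

```bash
python3 s.py
```

```text
{'time': 21.175, 'tool_pos': [548.595, -335.581, 140.674], 'tcp_rot': [3.141, 0.0, 0.318], 'grip_width': 15.583, 'contact_force': [1.719, 0.162, 4.832], 'moment': [-0.11, -0.12, -0.088]}
```

>>> apply_moves --motion "0 0 0.0001 2;0 0 0.0001 2;0 0 0.0001 2;0 0 0.0001 2;0 0 0 0"

```text
time: 21.8
tool_pos: [548.6, -335.5, 140.2]
tcp_rot: [3.142, 0.0, 0.179]
contact_force: [0.7, 0.0, 4.7]
grip_width: 15.7
finger_force: 30.0
```

```bash
python3 s.py
```

```text
{'time': 21.8, 'tool_pos': [548.597, -335.523, 140.211], 'tcp_rot': [3.142, 0.0, 0.179], 'grip_width': 15.697, 'contact_force': [0.657, 0.039, 4.737], 'moment': [-0.032, -0.039, -0.025]}
```

>>> apply_moves --motion "0 0 0.0001 2;0 0 0.0001 2;0 0 0.0001 2;0 0 0.0002 2;0 0 0 0"

```text
time: 22.42
tool_pos: [548.6, -335.5, 139.7]
tcp_rot: [3.142, 0.0, 0.039]
contact_force: [-0.0, -0.2, 4.6]
grip_width: 15.8
finger_force: 30.0
```

```bash
python3 s.py
```

```text
{'time': 22.425, 'tool_pos': [548.581, -335.516, 139.738], 'tcp_rot': [3.142, 0.0, 0.039], 'grip_width': 15.819, 'contact_force': [-0.032, -0.244, 4.626], 'moment': [-0.036, 0.039, -0.07]}
```

>>> apply_moves --motion "0 0 0.0001 2;0 0 0.0001 2;0 0 0.0001 2;0 0 0.0002 2;0 0 0 0"

```text
time: 23.05
tool_pos: [548.6, -335.5, 139.3]
tcp_rot: [3.141, -0.0, -0.102]
contact_force: [0.3, -0.6, 4.3]
grip_width: 15.7
finger_force: 30.0
```

```bash
python3 s.py
```

```text
{'time': 23.05, 'tool_pos': [548.629, -335.548, 139.275], 'tcp_rot': [3.141, -0.0, -0.102], 'grip_width': 15.675, 'contact_force': [0.278, -0.631, 4.302], 'moment': [-0.083, -0.014, -0.07]}
```

>>> apply_moves --motion "0 0 0.0001 2;0 0 0.0001 2;0 0 0.0001 2;0 0 0.0002 2;0 0 0 0"

```text
time: 23.68
tool_pos: [548.6, -335.6, 138.8]
tcp_rot: [3.141, -0.0, -0.241]
contact_force: [0.0, -0.1, 5.2]
grip_width: 15.6
finger_force: 30.0
```

```bash
python3 s.py
```

```text
{'time': 23.675, 'tool_pos': [548.581, -335.587, 138.845], 'tcp_rot': [3.141, -0.0, -0.241], 'grip_width': 15.613, 'contact_force': [0.032, -0.073, 5.243], 'moment': [-0.083, 0.023, -0.094]}
```

>>> apply_moves --motion "0 0 0.0001 2;0 0 0.0001 2;0 0 0 0"

```text
time: 24.05
tool_pos: [548.5, -335.6, 138.6]
tcp_rot: [3.141, 0.0, -0.311]
contact_force: [0.0, -0.7, 5.5]
grip_width: 15.9
finger_force: 30.0
```

```bash
python3 s.py
```

```text
{'time': 24.05, 'tool_pos': [548.545, -335.574, 138.573], 'tcp_rot': [3.141, 0.0, -0.311], 'grip_width': 15.874, 'contact_force': [0.011, -0.7, 5.485], 'moment': [-0.059, 0.031, -0.091]}
```

>>> apply_moves --motion "0 0 0.0001 1.5;0 0 0.0001 1.5;0 0 0 0"

```text
time: 24.42
tool_pos: [548.5, -335.6, 138.4]
tcp_rot: [3.141, 0.0, -0.363]
contact_force: [0.1, -0.7, 4.8]
grip_width: 15.7
finger_force: 30.0
```

```bash
python3 s.py
```

```text
{'time': 24.425, 'tool_pos': [548.527, -335.597, 138.415], 'tcp_rot': [3.141, 0.0, -0.363], 'grip_width': 15.653, 'contact_force': [0.146, -0.683, 4.841], 'moment': [-0.096, 0.077, -0.017]}
```

>>> apply_moves --motion "0 0 0.0001 1;0 0 0 1;0 0 0 0"

```text
time: 24.8
tool_pos: [548.5, -335.6, 138.3]
tcp_rot: [3.141, 0.0, -0.398]
contact_force: [-0.4, -0.4, 5.6]
grip_width: 15.9
finger_force: 30.0
```

```bash
python3 s.py
```

```text
{'time': 24.8, 'tool_pos': [548.524, -335.576, 138.286], 'tcp_rot': [3.141, 0.0, -0.398], 'grip_width': 15.896, 'contact_force': [-0.4, -0.395, 5.585], 'moment': [0.0, 0.083, 0.007]}
```

>>> apply_moves --motion "0 0 0.0001 1;0 0 0 1;0 0 0 0"

```text
time: 25.18
tool_pos: [548.5, -335.5, 138.2]
tcp_rot: [3.141, 0.0, -0.433]
contact_force: [0.3, -0.6, 5.8]
grip_width: 15.5
finger_force: 30.0
```

```bash
python3 s.py
```

```text
{'time': 25.175, 'tool_pos': [548.457, -335.549, 138.188], 'tcp_rot': [3.141, 0.0, -0.433], 'grip_width': 15.541, 'contact_force': [0.341, -0.561, 5.769], 'moment': [-0.067, 0.105, 0.027]}
```

>>> apply_moves --motion "0 0 0.0001 1;0 0 0 1;0 0 0 0"

```text
time: 25.55
tool_pos: [548.5, -335.5, 138.1]
tcp_rot: [3.141, 0.0, -0.468]
contact_force: [-0.2, -0.7, 6.0]
grip_width: 15.6
finger_force: 30.0
```

```bash
python3 s.py
```

```text
{'time': 25.55, 'tool_pos': [548.457, -335.528, 138.08], 'tcp_rot': [3.141, 0.0, -0.468], 'grip_width': 15.622, 'contact_force': [-0.196, -0.692, 5.966], 'moment': [-0.068, 0.104, -0.019]}
```

>>> apply_moves --motion "0 0 0.0001 1;0 0 0 0.5;0 0 0 0"

```text
time: 25.92
tool_pos: [548.4, -335.6, 138.0]
tcp_rot: [3.141, 0.0, -0.494]
contact_force: [-1.5, -0.4, 5.3]
grip_width: 15.2
finger_force: 30.0
```

```bash
python3 s.py
```

```text
{'time': 25.925, 'tool_pos': [548.435, -335.617, 138.017], 'tcp_rot': [3.141, 0.0, -0.494], 'grip_width': 15.193, 'contact_force': [-1.518, -0.425, 5.274], 'moment': [-0.054, 0.147, 0.075]}
```

>>> apply_moves --motion "0 0 0.0001 1;0 0 0 0;0 0 0 0"

```text
time: 26.3
tool_pos: [548.5, -335.6, 137.9]
tcp_rot: [3.141, 0.0, -0.511]
contact_force: [-0.1, -0.9, 5.5]
grip_width: 15.9
finger_force: 30.0
```

```bash
python3 s.py
```

```text
{'time': 26.3, 'tool_pos': [548.451, -335.63, 137.936], 'tcp_rot': [3.141, 0.0, -0.511], 'grip_width': 15.923, 'contact_force': [-0.111, -0.895, 5.518], 'moment': [-0.067, 0.184, 0.069]}
```

>>> apply_moves --motion "0 0 0.0001 1;0 0 0 0;0 0 0 0"

```text
time: 26.68
tool_pos: [548.4, -335.6, 137.9]
tcp_rot: [3.141, 0.0, -0.529]
contact_force: [-0.6, -0.6, 5.8]
grip_width: 15.7
finger_force: 30.0
```

```bash
python3 s.py
```

```text
{'time': 26.675, 'tool_pos': [548.444, -335.599, 137.868], 'tcp_rot': [3.141, 0.0, -0.529], 'grip_width': 15.708, 'contact_force': [-0.628, -0.593, 5.811], 'moment': [-0.079, 0.244, 0.018]}
```

>>> apply_moves --motion "0 0 0.0001 1;0 0 0 0;0 0 0 0"

```text
time: 27.05
tool_pos: [548.3, -335.4, 137.8]
tcp_rot: [3.141, 0.001, -0.546]
contact_force: [-0.2, -0.7, 6.4]
grip_width: 15.6
finger_force: 30.0
```

```bash
python3 s.py
```

```text
{'time': 27.05, 'tool_pos': [548.263, -335.433, 137.792], 'tcp_rot': [3.141, 0.001, -0.546], 'grip_width': 15.556, 'contact_force': [-0.22, -0.672, 6.365], 'moment': [0.105, 0.261, 0.053]}
```

>>> apply_moves --motion "0 0 0.00005 1;0 0 0 0;0 0 0 0"

```text
time: 27.42
tool_pos: [548.1, -335.2, 137.7]
tcp_rot: [3.141, 0.001, -0.564]
contact_force: [-2.2, 0.9, 7.1]
grip_width: 15.5
finger_force: 30.0
```

```bash
python3 s.py
```

```text
{'time': 27.425, 'tool_pos': [548.14, -335.234, 137.719], 'tcp_rot': [3.141, 0.001, -0.564], 'grip_width': 15.453, 'contact_force': [-2.248, 0.865, 7.136], 'moment': [0.201, 0.349, 0.145]}
```

>>> apply_moves --motion "0 0 0 0.7;0 0 0 0;0 0 0 0"

```text
time: 27.8
tool_pos: [548.1, -335.1, 137.7]
tcp_rot: [3.142, 0.001, -0.575]
contact_force: [-2.0, 1.6, 7.4]
grip_width: 15.9
finger_force: 30.0
```

```bash
python3 s.py
```

```text
{'time': 27.8, 'tool_pos': [548.107, -335.078, 137.727], 'tcp_rot': [3.142, 0.001, -0.575], 'grip_width': 15.916, 'contact_force': [-2.036, 1.598, 7.401], 'moment': [0.302, 0.382, 0.217]}
```

>>> apply_moves --motion "0 0 0 0.7;0 0 0 0;0 0 0 0"

```text
time: 28.18
tool_pos: [548.1, -334.9, 137.7]
tcp_rot: [-3.141, 0.002, -0.587]
contact_force: [-2.1, 1.9, 7.0]
grip_width: 16.1
finger_force: 30.1
```

```bash
python3 s.py
```

```text
{'time': 28.175, 'tool_pos': [548.122, -334.884, 137.677], 'tcp_rot': [-3.141, 0.002, -0.587], 'grip_width': 16.117, 'contact_force': [-2.113, 1.868, 7.022], 'moment': [0.431, 0.338, 0.336]}
```

Moment is rising at the stiff-stop rate and height is home (137.7), so the lid is home. Let go and retreat upward.

>>> apply_moves --motion "0 0 0 0;0 0 0 0;0 0 0 0;0 0 0 0;0 0 0 0" --fingers 0.2

```text
time: 28.8
tool_pos: [548.6, -335.5, 137.5]
tcp_rot: [3.142, 0.0, -0.587]
contact_force: [-0.3, 0.1, -0.1]
grip_width: 55.0
finger_force: 0.0
```

>>> apply_moves --motion "0 0 -0.005 0;0 0 -0.015 0;0 0 -0.03 0;0 0 -0.03 0;0 0 -0.03 0;0 0.05 -0.02 0;0 0.05 0 0;0 0.05 0 0"

```text
time: 29.8
tool_pos: [464.9, -461.6, 269.5]
tcp_rot: [3.141, -0.002, -0.586]
contact_force: [1.3, -0.0, 0.5]
grip_width: 55.3
finger_force: 0.0
```

>>> apply_moves --motion "-0.05 0 0 0;-0.05 0 0 0;-0.05 0 0 0;-0.05 0 0 0;0 0 0 0;0 0 0 0"

```text
time: 30.55
tool_pos: [299.6, -350.4, 268.9]
tcp_rot: [3.14, -0.003, -0.587]
contact_force: [1.0, -0.8, -0.1]
grip_width: 55.1
finger_force: 0.0
```

```bash
python3 s.py; python3 - <<'E'
from h import *
for n in('top','side'):
    p=bot.capture(n);P=cloud(p)
    im=p['img'][150:260,340:500] if n=='top' else p['img'][220:330,300:460]
    cv2.imwrite(f'pics/f_{n}.png',im)
    m=np.hypot(P[...,0]-548.5,P[...,1]+335.7)<45
    q=P[m&(P[...,2]>120)&(P[...,2]<200)]; b=q[q[:,2]>150]; c=q[(q[:,2]>126)&(q[:,2]<142)]
    print(n,len(b),'bar top',np.median(b[:,2]) if len(b) else '','cap top',np.median(c[:,2]) if len(c) else '',)
    if len(b)>8:
        w,v=np.linalg.eigh(np.cov(b[:,:2].T)); print(b.mean(0).round(1),np.degrees(np.arctan2(v[1,1],v[0,1])))
cv2.imwrite('pics/f.png',np.vstack([cv2.resize(cv2.imread(f'pics/f_{n}.png'),(436,300)) for n in('top','side')]))
E
```

```text
{'time': 30.55, 'tool_pos': [299.595, -350.434, 268.936], 'tcp_rot': [3.14, -0.003, -0.587], 'grip_width': 55.119, 'contact_force': [0.955, -0.798, -0.134], 'moment': [0.057, -0.009, 0.025]}
top 79 bar top 159.0005461443102 cap top 132.4287323734235
[ 547.6 -333.6  158.5] 148.6673271777053
side 114 bar top 159.68782539058037 cap top 134.97414672143606
[ 547.6 -338.1  158.8] 146.60282560783955
```

View pics/f.png

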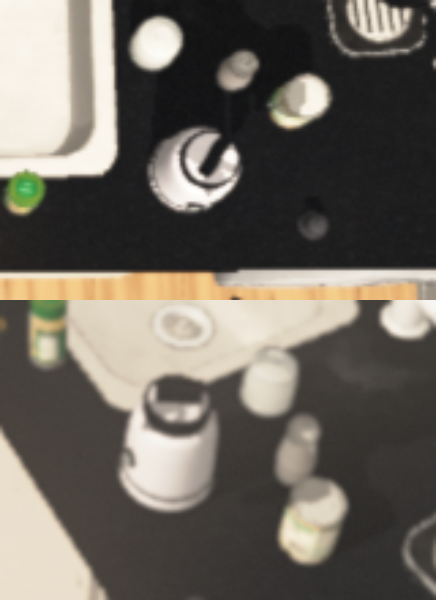

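The lid sits on the grinder at (210,160) in the top view and (180,405) in the side view. Its bar top is at about 159.4 mm (home would be 159.5), and the other things are where they were.

```bash
python3 -c "
from plant import bot
print(bot.close_job())"
```

```text
the job is handed in; nothing more can be done
None
```

The lid is back on the coffee grinder: it dropped into the thread after about 45° backward, then screwed clockwise to the stop and was let go. The bar top measures about 159.4 mm against 159.5 mm for fully home, no bystander appeared moved in the final pictures, and I handed the job in at about 31 s.

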